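Shorten a telescopic lamp arm by one hole

ROBOT

A 7-joint arm with a two-finger parallel gripper is mounted at the origin on the work surface. World frame = base frame: x ahead of the robot, y to its left, z up, the work surface at z = 0. Lengths are in m, angles in rad, forces in N, time in s.
With the tool pointing down it reaches from about 0.4 to 0.9 m from the base axis. Payload 5.5 kg.
Tool frame: the origin (TCP) lies at the very end of the fingers, on their centre line; the grasp point (between the pads) lies 19 mm behind it; y points along the fingers, z is the direction in which the jaws open and shut, and the axes are right-handed (so a half turn about y gives the same grasp; the last joint's range is limited). The gripper opens to 85 mm and grips with 20 to 120 N. Pads are 22 mm wide; open, the fingers measure 114 mm over their backs; the gripper's body (76 mm by 85 mm) begins 54 mm behind the grasp point. The pads swing forward as they close: fully open they stand 13 mm farther back than shut.
Start: joints at [0.263, 0.501, -0.427, 1.55, 0.221, 1.138, -0.21], TCP at [0.65, 0, 0.231] pointing down, gripper open.
Joint ranges: [-2.88, 2.88], [-0.31, 2.03], [-1.54, 1.56], [0.2, 2.42], [-1.41, 4.55], [0.19, 2.02], [-2.57, 2.57]. Speed limits (rad/s): [2.57, 2.57, 3.14, 3.14, 3.14, 3.14, 3.14].

INTERFACE

Orientations are given as a unit quaternion [x, y, z, w].
In Python, from station import env, optics gives the robot as it stands. The module is installed in compiled form; this text tells all that it offers.
- The arm moves only by the tool play_rows, never from a script. Its argument "plan" is a list of rows, each an object of numbers: "x", "y", "z": the shift along the tool's x, y, z in m; "wx", "wy", "wz": the turn, a rotation vector about the tool's x, y, z in degrees. In form: [{"x": .., "y": .., "z": .., "wx": .., "wy": .., "wz": ..}, ...]. A call has 1 to 20 rows; each row shifts and turns the commanded pose from where the row before left it, along the tool's axes as they then stand; what a row does not reach is not made up. A row lasts 1/8 s, in which the tool goes at most 62.5 mm and 10.7 degrees, less where a joint would pass 70% of its speed; a pose out of reach is approached as far as the arm can. A call is refused whole if a number of a shift passes 0.0625 or a number of a turn 10.7, either way. A call with a gripper value outside its range is refused whole. "hand" is the finger opening in m, from 0 to 0.0854, set as the call begins (left out, the last holds). The fingers move at their own pace and stop on an object; "grip_force" is the grip in N (left out, the last holds). Time passes only in rows, so rows that do not move let the fingers close. It gives the time, the measured TCP pose, the force and the opening at its end, in the units of the state.
- env.sense(): the state, without advancing time (a new reading comes with each control period).
- optics.grab_frame(name): name is "scene" or "side" or "wrist"; returns a dict with "color" (420x560x3 uint8, red, green, blue), "K" (3x3 intrinsics, pixels), "cam_to_world" (4x4, takes a point from camera to world coordinates). Camera axes: x right, y down, z forward; pixel columns grow to the right and rows downward; lengths in m; the calibration is good to about 2 mm. A picture is of the moment at which its call begins. There is no depth.
- env.close_job(): hands the job in, once; it reports no verdict.
Trained networks look in a picture, given as the dict that the camera call returned (one of the last four; its "shot" number tells which), for a name from the list of things; names that differ only in an ending like _2 or _b are one class to them, and where a whole thing is asked for, a point or a joint stands for the part that bears it (a point fixed in the world has none). Each returns a list of dicts, best first, with "confidence" (0 to 1); they miss things now and then, are a little off and sometimes report something else, mostly with a low value. They report only what shows in the picture. A call takes as long as a camera call.
- optics.search_frame(picture, label): "at" ([x, y, z] in m, in the coordinates of the camera as it stood for that picture, good to about 4 mm: the middle of the surface that is visible of it).
- optics.masks_of(picture, label): "mask" (420x560 bool, what is visible of it).
- optics.pinpoint(picture, label): "at" ([x, y, z] in m, in the coordinates of the camera as it stood for that picture, good to about 4 mm: a listed point, or the origin of a listed thing).
The state is a dict: "time_s": time; "joint_positions": joint angles; "joint_vel": joint speeds; "joint_efforts": joint torques, N m; "tcp_pos": TCP position; "eef_rot": TCP orientation; "force": force on the tool from outside, world axes, zero at the start; "ft_torque": the same for the moment, N m; "opening": finger opening in m.
Only numpy, scipy, OpenCV 4.12 (cv2) and the standard library are available. Lean on these libraries where they do the work, as an engineer would, in place of code of your own. Each camera call takes 0.05 s, during which the arm holds its last target.

TASK

The lamp on the telescopic arm stands one hole too far out: press the orange snap button flush, start the white outer tube in towards the foot, let the button go as soon as the tube is off its hole, and slide on gently until the button snaps fully out by itself in the very next hole. Feel for that hole, do not force the tube against the locking peg, and leave the other things on the bench where they are.

Things in the scene. Friction and masses are not known exactly. Their poses are not given: they have to be found in the camera images.
- stand_axis (a point): fixed point of the telescopic lamp arm on the axis of its tubes, 100 mm above the table, where the collar's centre is while the arm is at its first hole. x runs level along the tubes from foot to lamp, z up. A square aluminium inner tube (22 mm) runs from the clamp on the foot towards +x and into the white sliding outer tube; dark dots on top of it mark its free holes
- stand: the bolted-down arm; origin on the table right under stand_axis, axes as stand_axis. Grey foot plate (130 x 110 x 14 mm) with a steel post and a 50 mm white clamp block (top at 125 mm, a 16 mm high black knob on it), all centred 165 mm towards -x
- collar (a point): centre of the flat top face (126 mm above the table) of the grey collar at the foot-side end of the sliding outer tube; moves with it, axes as stand_axis. The collar is 56 mm long (x), 44 mm wide (y, the width to pinch) and reaches down to 72 mm above the table. The button stands out of the middle of this face
- lamp (a point): centre of the top of the white lamp head on the far end of the outer tube, 225 mm from the collar along +x: 68 mm across, 72 to 130 mm above the table, this point at 130 mm; between collar and lamp the outer tube is 30 mm square
- tube (a joint): how far the outer tube is pushed in towards the foot (-x), m: 0 at the first hole. Drag 1 to 2.5 N; stays where left. Holes were drilled by hand: the next lies 31 to 45 mm from the first, exactly where is not measured and must be felt; another follows 38 mm after. In a hole the peg has 1.5 mm play either way, then stops the tube dead
- button_top (a point): centre of the flat top of the round orange snap button (18 mm across), 7 mm proud of the collar's top (133 mm above the table) when out; moves with it, and a fingertip pressed on it carries the tube along by friction, axes as stand_axis
- button (a joint): how far the button is pressed down, m: 0 fully out (peg in a hole), 0.007 flush with the collar. Its spring takes 3 N to start, 6 N when flush. The peg is clear of the hole from 0.0045 on. Let go between holes, the peg rides on the inner tube and the button stays about 0.0045 down, until the peg meets a hole and the button snaps out
- peg: steel locking peg (8 mm along the tube) hidden in the collar under the inner tube; goes down with the button, not reachable. Origin: the point under the button at table level when the button is out; axes as stand_axis. More than 12 N on it damages the holes' rims
- dish: a round clear open culture dish, 60 mm across and 15 mm high, standing under the lamp arm; origin: centre of its underside
- marker: a blue marker pen, 134 mm long, 14 mm thick, lying beside the arm; origin: its underside at mid length
- bottle_amber: an amber bottle, 60 mm across, 130 mm high; origin: centre of its underside
- bottle_white: a white bottle with a blue cap, 60 mm across, 120 mm high; origin: centre of its underside
- beaker: a glass beaker, 66 mm across, 85 mm high; origin: centre of its underside
- tip_box: a blue pipette-tip box, 80 x 120 x 57 mm; origin: centre of its underside
- slide_box: a green slide box, 90 x 170 x 37 mm; origin: centre of its underside

How it is judged:
On the way, in this order (a step that is already met when the one before it is completed fails the run):
1. the button is pressed down until the peg is clear, with the tube still at its first hole (value of joint button above 0.0045 m and value of joint tube below 0.004 m), for 0.05 s.
2. the tube has left the first hole towards the foot (value of joint tube above 0.009 m), for 0.02 s.
At the end, for the whole second after the job is handed in: the outer tube rests at the next hole, 28 to 48 mm in from the first, locked: the button is out to within 1.5 mm; the tube is at rest and the arm has let go (value of joint tube between 0.028 and 0.048 m and value of joint button below 0.0015 m and velocity of joint tube between -0.003 and 0.003 m/s); the robot touches nothing.
It fails at once if the button is still (or again) held down where the next hole may be, instead of being left to snap out by itself (value of joint tube above 0.028 m and value of joint button above 0.006 m).
It fails at once if the locking peg is loaded with more than 12 N (contact force between peg and anything else above 12 N).
It fails at once if a bystander is moved by more than 30 mm (distance of any of dish, marker, bottle_amber, bottle_white, beaker, tip_box, slide_box from where it was at the start of the episode above 0.03 m).
It also fails if it takes over 42 s, if anything falls off the work surface, if the arm or the gripper's body presses on something with over 40 N, if the wrist force passes 120 N, or if a joint passes its speed limit or range.

## Working session

There is one attempt and no reset: what is moved stays moved. The work goes in short steps, Python scripts to look and compute and a tool call to move; the robot and the scene stay as the last step left them, time stands still between calls to the robot, and variables do not carry over. Pictures are saved under pics/ and viewed, and the job is handed in when it is done.

Besides the shell and the picture viewer there is one more tool, called after ">>>" as name(argument=value, ...) on one line, values as JSON. play_rows: Moves the arm, as the interface text tells. Its arguments: {"type":"object","properties":{"plan":{"type":"array"},"hand":{"type":"number"},"grip_force":{"type":"number"}},"required":["plan"]}

```bash
mkdir -p pics
cat > h.py <<'E'
import numpy as np, cv2
from station import env, optics
def w(p,f):
    T=np.array(f["cam_to_world"]); return T[:3,:3]@np.array(p)+T[:3,3]
def save(f,n): cv2.imwrite("pics/"+n+".png",cv2.cvtColor(f["color"],cv2.COLOR_RGB2BGR))
def proj(P,f):
    T=np.array(f["cam_to_world"]); q=np.array(f["K"])@(T[:3,:3].T@(np.array(P)-T[:3,3])); return q[:2]/q[2]
def ray(u,v,f):
    T=np.array(f["cam_to_world"]); d=T[:3,:3]@np.linalg.solve(np.array(f["K"]),[u,v,1]); return T[:3,3],d/np.linalg.norm(d)
E
python3 - <<'E'
from h import *
np.set_printoptions(precision=4,suppress=True)
s=env.sense()
print({k:np.round(v,4).tolist() for k,v in s.items() })
for n in ["scene","side","wrist"]:
    f=optics.grab_frame(n); save(f,n+"0")
    for l in ["stand_axis","collar","button_top","lamp","stand"]:
        r=optics.pinpoint(f,l)
        for d in r[:2]: print(n,l,round(d["confidence"],2),w(d["at"],f),proj(w(d["at"],f),f))
    if n!="wrist":
      for l in ["dish","marker","bottle_amber","bottle_white","beaker","tip_box","slide_box"]:
        r=optics.pinpoint(f,l)
        for d in r[:1]: print(n,l,round(d["confidence"],2),w(d["at"],f))
E
```

```text
{'time_s': 0.0, 'joint_positions': [0.2632, 0.5019, -0.4268, 1.5514, 0.2208, 1.1383, -0.2103], 'joint_vel': [0.001, -0.0005, 0.0004, 0.0011, 0.0002, -0.0001, -0.001], 'joint_efforts': [0.0002, -56.9524, -5.8165, -28.0939, 0.0107, 0.0121, 0.0], 'tcp_pos': [0.6493, -0.0001, 0.2302], 'eef_rot': [-0.5005, 0.5005, -0.4995, 0.4995], 'force': [0.4202, -0.4633, -0.2856], 'ft_torque': [-0.0019, 0.0194, 0.0045], 'opening': 0.0853}
scene stand_axis 0.92 [ 0.4865 -0.082   0.1008] [235.9997 215.5799]
scene collar 0.55 [ 0.4892 -0.0842  0.1243] [235.7442 210.087 ]
scene button_top 0.57 [ 0.7884 -0.2844  0.0011] [266.0465 317.9116]
scene button_top 0.47 [ 0.4896 -0.0791  0.1346] [236.8124 206.7262]
scene lamp 0.95 [0.5415 0.1422 0.1265] [293.4141 186.1763]
scene lamp 0.56 [0.3853 0.5319 0.003 ] [322.2188 161.2092]
scene dish 0.59 [0.5321 0.1107 0.0057]
scene marker 0.71 [ 0.6216 -0.0629  0.0058]
scene bottle_amber 0.57 [ 0.7705 -0.0499  0.0025]
scene beaker 0.97 [ 0.7742  0.1703 -0.0004]
scene tip_box 0.86 [0.3866 0.5325 0.0023]
scene slide_box 0.73 [ 0.49   -0.0806  0.1333]
side stand_axis 0.63 [ 
[... 352 characters left out ...]
11]
side dish 0.66 [ 0.5312  0.1069 -0.0028]
side marker 0.62 [ 0.6229 -0.0614 -0.0004]
side bottle_amber 0.57 [ 0.7634 -0.0573  0.0018]
side bottle_white 0.87 [ 0.7875 -0.2876 -0.0022]
side beaker 0.63 [0.7674 0.166  0.0011]
side tip_box 0.84 [ 0.3876  0.5305 -0.0027]
side slide_box 0.82 [ 0.4926 -0.5241  0.0013]
wrist stand_axis 0.95 [ 0.4848 -0.0802  0.1001] [119.5835 271.1909]
wrist collar 0.87 [ 0.4877 -0.0762  0.1213] [110.8741 278.7896]
wrist button_top 0.67 [ 0.4939 -0.0752  0.1323] [110.992  284.1709]
wrist lamp 0.83 [0.5402 0.1406 0.1259] [128.3251  25.0937]
wrist stand 0.62 [ 0.4902 -0.0792  0.0017] [159.8589 233.5351]
wrist stand 0.47 [ 0.6198 -0.0528  0.001 ] [254.0377 215.235 ]
```

View pics/scene0.png

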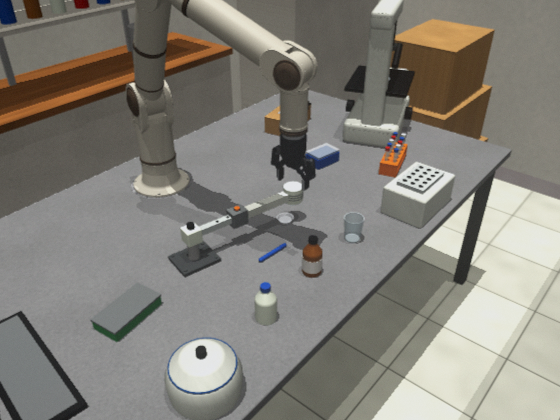

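View pics/side0.png

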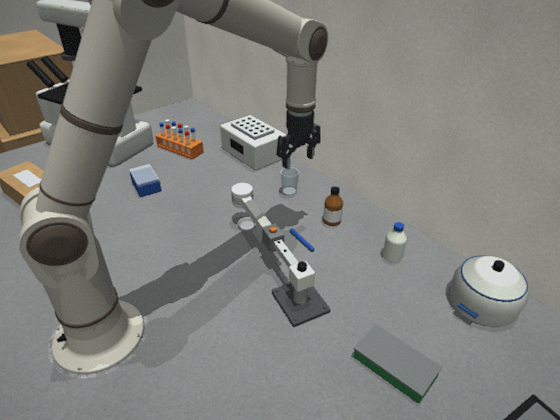

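View pics/wrist0.png

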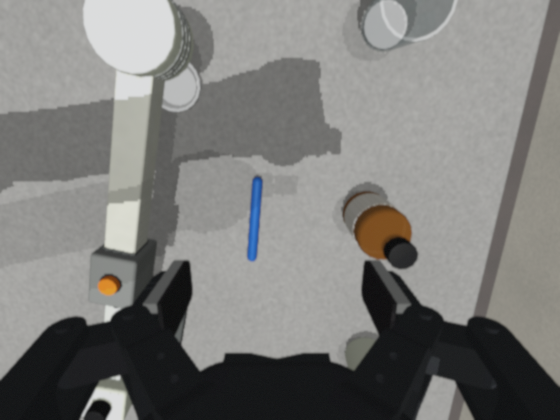

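```bash
cat >> h.py <<'E'
from scipy.spatial.transform import Rotation as Ro
def tool(d):
    return Ro.from_quat(env.sense()["eef_rot"]).inv().apply(d)
E
python3 - <<'E'
from h import *
print(Ro.from_quat(env.sense()["eef_rot"]).as_matrix().round(3))
d=tool([-.172,-.129,-.03]);print(d)
for n in ["scene","side","wrist"]:
    f=optics.grab_frame(n); print(n,np.array(f["K"])[0,0],np.array(f["cam_to_world"])[:3,3])
    if n=="side": 
        for P in ([.489,-.0805,.133],[.489,-.0805,.126],[.478,-.12,.133]): print(proj(P,f))
E
```

```text
[[ 0. -0.  1.]
 [-1.  0.  0.]
 [-0. -1. -0.]]
[ 0.12899454  0.02999803 -0.17200444]
scene 517.167356120655 [ 1.46442079 -1.03208739  1.0414863 ]
side 426.9865712792653 [-0.08453555 -0.78592767  0.88504134]
[271.97806221 228.18898366]
[271.98438795 230.13950675]
[278.09981072 237.08664186]
wrist 293.7387483265204 [0.64964582 0.0792935  0.37378282]
```

>>> play_rows(plan=[{"x": 0.032, "y": 0.0075, "z": -0.043}, {"x": 0.032, "y": 0.0075, "z": -0.043}, {"x": 0.032, "y": 0.0075, "z": -0.043}, {"x": 0.032, "y": 0.0075, "z": -0.043}, {"wy": 7}, {"wy": 7}, {}], hand=0)

```text
validation failed for argument at $.pl...
```

Run:
```python
from h import *
s=env.sense();print(s["time_s"],s["tcp_pos"],Ro.from_quat(s["eef_rot"]).as_matrix().round(3),s["force"],s["opening"],s["joint_positions"])
f=optics.grab_frame("wrist"); save(f,"wrist1")
for l in ["stand_axis","collar","button_top","lamp"]:
    for d in optics.pinpoint(f,l)[:2]: print(l,round(d["confidence"],2),w(d["at"],f).round(4),proj(w(d["at"],f),f).round(1))
hsv=cv2.cvtColor(f["color"],cv2.COLOR_RGB2HSV)
m=cv2.inRange(hsv,(8,150,120),(20,255,255))
n,lab,st,c=cv2.connectedComponentsWithStats(m)
for i in range(1,n):
    if st[i,4]>60:
        o,dd=ray(*c[i],f); print(st[i],c[i],(o+dd*(0.133-o[2])/dd[2]).round(4))
print(proj(s["tcp_pos"],f))
```

```text
1.75 [6.49999717e-01 3.59444532e-05 2.31299173e-01] [[ 0.  0.  1.]
 [-1.  0.  0.]
 [-0. -1.  0.]] [ 0.10511874 -0.57663543  0.12421669] 0.08531382217016718 [ 0.26320554  0.50091785 -0.4270015   1.5503986   0.22079837  1.13829646
 -0.21030932]
stand_axis 0.68 [ 0.4882 -0.0809  0.0985] [123.7 271. ]
collar 0.61 [ 0.488  -0.0771  0.1198] [112.2 278.8]
collar 0.26 [ 0.4923 -0.074   0.1319] [109.3 282.8]
button_top 0.88 [ 0.4928 -0.0773  0.1307] [111.1 285.1]
button_top 0.54 [ 4.885e-01 -7.710e-02  2.000e-04] [158.9 231.7]
lamp 0.68 [0.5399 0.1414 0.1264] [127.4  23.7]
[ 361  213   50   45 1281] [382.06245121 231.4028103 ] [ 0.7434 -0.0212  0.133 ]
[ 99 278  19  17 244] [107.50819672 285.88934426] [ 0.4908 -0.0766  0.133 ]
[276.84378553 265.07308996]
```

View pics/wrist1.png

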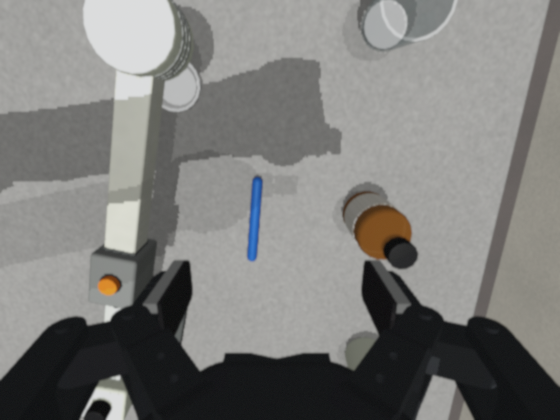

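>>> play_rows(plan=[{"x": 0.032, "y": 0.0075, "z": -0.043, "wx": 0, "wy": 0, "wz": 0}, {"x": 0.032, "y": 0.0075, "z": -0.043, "wx": 0, "wy": 0, "wz": 0}, {"x": 0.032, "y": 0.0075, "z": -0.043, "wx": 0, "wy": 0, "wz": 0}, {"x": 0.032, "y": 0.0075, "z": -0.043, "wx": 0, "wy": 0, "wz": 0}, {"x": 0, "y": 0, "z": 0, "wx": 0, "wy": 7, "wz": 0}, {"x": 0, "y": 0, "z": 0, "wx": 0, "wy": 7, "wz": 0}, {"x": 0, "y": 0, "z": 0, "wx": 0, "wy": 0, "wz": 0}], hand=0)

```text
time_s: 2.88
tcp_pos: [0.4781, -0.1281, 0.2016]
eef_rot: [0.436, -0.557, 0.557, -0.436]
force: [-0.3, -0.9, 0.4]
opening: -0.0003
```

```bash
cat > look.py <<'E'
from h import *
import sys
s=env.sense();print(s["time_s"],s["tcp_pos"],Ro.from_quat(s["eef_rot"]).as_matrix().round(3),s["force"],s["opening"],s["joint_positions"])
f=optics.grab_frame("wrist"); save(f,sys.argv[1])
for l in ["collar","button_top","lamp"]:
    for d in optics.pinpoint(f,l)[:1]: print(l,round(d["confidence"],2),w(d["at"],f).round(4),proj(w(d["at"],f),f).round(1))
hsv=cv2.cvtColor(f["color"],cv2.COLOR_RGB2HSV)
m=cv2.inRange(hsv,(8,150,120),(20,255,255))
n,lab,st,c=cv2.connectedComponentsWithStats(m)
for i in range(1,n):
    if st[i,4]>60:
        o,dd=ray(*c[i],f); print(st[i],c[i],(o+dd*(0.133-o[2])/dd[2]).round(4))
print(proj(s["tcp_pos"],f))
E
python3 look.py wrist2
```

```text
2.875 [ 0.47809635 -0.12810685  0.20157853] [[-0.241  0.001  0.971]
 [-0.971 -0.    -0.241]
 [ 0.    -1.     0.001]] [-0.29120684 -0.946058    0.44583573] -0.000280926832139385 [ 0.53622478  0.24948054 -0.37728002  1.96448014  0.11261279  0.94696914
 -0.13970842]
collar 0.98 [ 0.4856 -0.0809  0.1242] [271.5 156.6]
button_top 0.7 [ 0.4943 -0.0769  0.1314] [281.8 149.7]
[263 140  26  26 509] [275.44007859 152.78192534] [ 0.4894 -0.0777  0.133 ]
[277.42337813 264.98125933]
```

View pics/wrist2.png

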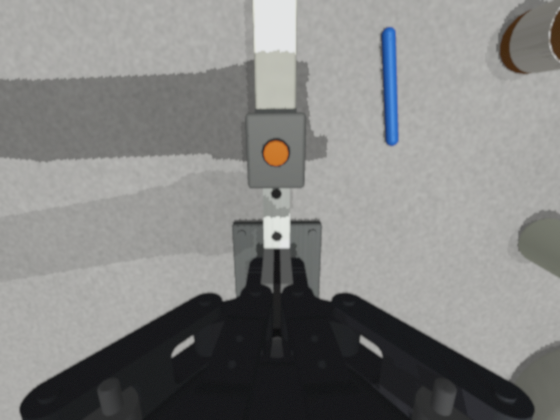

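Run:
```python
from h import *
f=optics.grab_frame("wrist")
u=np.array([.241,.971]);v=np.array([.971,-.241]); t=env.sense()["tcp_pos"][:2]
g=cv2.cvtColor(f["color"],cv2.COLOR_RGB2GRAY)
def cen(r0,r1,c0,c1,th=80):
    m=g[r0:r1,c0:c1]<th; y,x=np.nonzero(m); return x.mean()+c0,y.mean()+r0,len(x)
P=[(275.44,152.8,.133)]
for a in [(188,202,268,286),(230,244,268,286)]:
    x,y,n=cen(*a);print(x,y,n);P.append((x,y,.111))
P+= [(275,112.5,.126),(275,187.5,.126),(248.5,150,.126),(304.5,150,.126)]
for x,y,z in P:
    o,d=ray(x,y,f);q=(o+d*(z-o[2])/d[2]);print(q.round(4),"along",(u@(q[:2]-t)).round(4),"across",(v@(q[:2]-t)).round(4))
```

```text
275.92753623188406 193.40579710144928 69
276.2432432432432 236.48648648648648 37
[ 0.4894 -0.0773  0.133 ] along 0.0517 across -0.0012
[ 0.4811 -0.1123  0.111 ] along 0.0157 across -0.0009
[ 0.4721 -0.1496  0.111 ] along -0.0227 across -0.0006
[ 0.4956 -0.0507  0.126 ] along 0.079 across -0.0016
[ 0.4825 -0.1036  0.126 ] along 0.0245 across -0.0016
[ 0.4704 -0.0715  0.126 ] along 0.0528 across -0.021
[ 0.5103 -0.0813  0.126 ] along 0.0528 across 0.0201
```

>>> play_rows(plan=[{"x": -0.026, "y": 0.01, "z": -0.0005, "wx": 0, "wy": 0, "wz": 0}, {"x": -0.026, "y": 0.02, "z": -0.0005, "wx": 0, "wy": 0, "wz": 0}, {"x": 0, "y": 0.02, "z": 0, "wx": 0, "wy": 0, "wz": 0}, {"x": 0, "y": 0.012, "z": 0, "wx": 0, "wy": 0, "wz": 0}, {"x": 0, "y": 0, "z": 0, "wx": 0, "wy": 0, "wz": 0}])

```text
time_s: 3.75
tcp_pos: [0.4889, -0.0775, 0.1385]
eef_rot: [-0.436, 0.558, -0.557, 0.435]
force: [-1.1, -1.6, 0.2]
opening: 0.0002
```

```bash
cat > sc.py <<'E'
from h import *
import sys
s=env.sense();print(s["time_s"],s["tcp_pos"].round(4),s["force"].round(2))
f=optics.grab_frame("side")
T=f["color"][190:270,220:330]
cv2.imwrite("pics/"+sys.argv[1]+".png",cv2.resize(cv2.cvtColor(T,cv2.COLOR_RGB2BGR),None,fx=6,fy=6,interpolation=cv2.INTER_NEAREST))
E
python3 sc.py side2
```

```text
3.75 [ 0.4889 -0.0775  0.1385] [-1.13 -1.61  0.22]
```

View pics/side2.png

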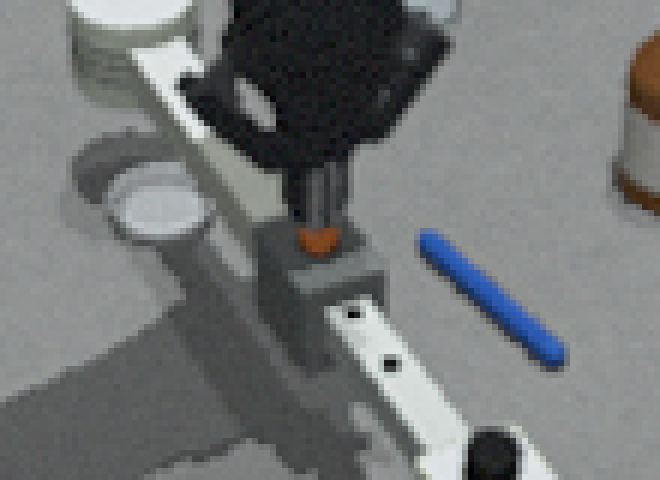

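>>> play_rows(plan=[{"x": 0, "y": 0.004, "z": 0, "wx": 0, "wy": 0, "wz": 0}, {"x": 0, "y": 0.002, "z": 0, "wx": 0, "wy": 0, "wz": 0}, {"x": 0, "y": 0.002, "z": 0, "wx": 0, "wy": 0, "wz": 0}, {"x": 0, "y": 0, "z": 0, "wx": 0, "wy": 0, "wz": 0}])

```text
time_s: 4.3
tcp_pos: [0.4899, -0.0775, 0.1316]
eef_rot: [0.435, -0.557, 0.557, -0.435]
force: [-0.7, -1.1, 3.3]
opening: -0.0001
```

>>> play_rows(plan=[{"x": 0, "y": 0.0015, "z": 0, "wx": 0, "wy": 0, "wz": 0}, {"x": 0, "y": 0.0015, "z": 0, "wx": 0, "wy": 0, "wz": 0}, {"x": 0, "y": 0.001, "z": 0, "wx": 0, "wy": 0, "wz": 0}, {"x": 0, "y": 0, "z": 0, "wx": 0, "wy": 0, "wz": 0}])

```text
time_s: 4.8
tcp_pos: [0.4899, -0.0774, 0.1274]
eef_rot: [0.435, -0.557, 0.557, -0.435]
force: [-0.1, -1.1, 4.7]
opening: 0.0003
```

>>> play_rows(plan=[{"x": 0, "y": 0.001, "z": 0, "wx": 0, "wy": 0, "wz": 0}, {"x": 0, "y": 0.001, "z": 0, "wx": 0, "wy": 0, "wz": 0}, {"x": 0, "y": 0.001, "z": 0, "wx": 0, "wy": 0, "wz": 0}, {"x": 0, "y": 0, "z": 0, "wx": 0, "wy": 0, "wz": 0}])

```text
time_s: 5.3
tcp_pos: [0.4901, -0.0771, 0.126]
eef_rot: [0.435, -0.557, 0.557, -0.435]
force: [-5.4, -0.7, 20.2]
opening: -0.0001
```

>>> play_rows(plan=[{"x": 0, "y": -0.0004, "z": 0, "wx": 0, "wy": 0, "wz": 0}, {"x": 0.001, "y": 0, "z": 0, "wx": 0, "wy": 0, "wz": 0}, {"x": 0.002, "y": 0, "z": 0, "wx": 0, "wy": 0, "wz": 0}, {"x": 0.002, "y": 0, "z": 0, "wx": 0, "wy": 0, "wz": 0}, {"x": 0, "y": 0, "z": 0, "wx": 0, "wy": 0, "wz": 0}])

```text
time_s: 5.92
tcp_pos: [0.489, -0.0814, 0.126]
eef_rot: [0.435, -0.557, 0.557, -0.436]
force: [-3.1, 1.2, 15.9]
opening: 0.0003
```

```bash
python3 sc.py side3
```

```text
5.925 [ 0.489  -0.0814  0.126 ] [-3.1   1.19 15.88]
```

View pics/side3.png

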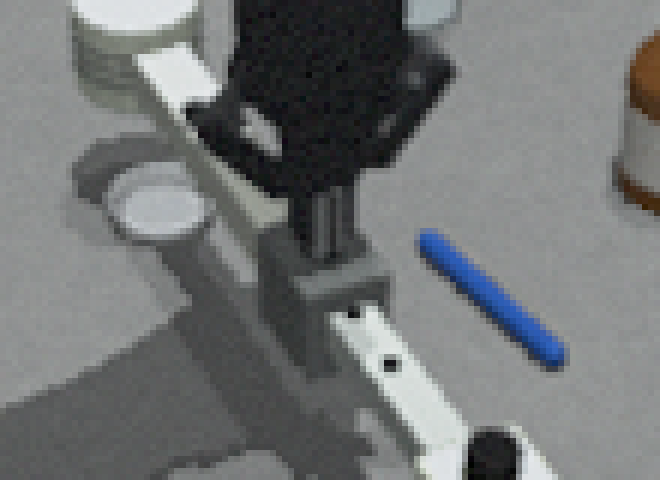

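>>> play_rows(plan=[{"x": 0.002, "y": 0, "z": 0, "wx": 0, "wy": 0, "wz": 0}, {"x": 0.002, "y": 0, "z": 0, "wx": 0, "wy": 0, "wz": 0}, {"x": 0.002, "y": 0, "z": 0, "wx": 0, "wy": 0, "wz": 0}, {"x": 0.002, "y": 0, "z": 0, "wx": 0, "wy": 0, "wz": 0}, {"x": 0.002, "y": 0, "z": 0, "wx": 0, "wy": 0, "wz": 0}, {"x": 0, "y": 0, "z": 0, "wx": 0, "wy": 0, "wz": 0}])

```text
time_s: 6.72
tcp_pos: [0.4867, -0.0911, 0.126]
eef_rot: [0.435, -0.557, 0.557, -0.436]
force: [-3.3, 1.5, 15.2]
opening: -0.0
```

```bash
python3 sc.py side4
```

```text
6.725 [ 0.4867 -0.0911  0.126 ] [-3.29  1.45 15.18]
```

View pics/side4.png

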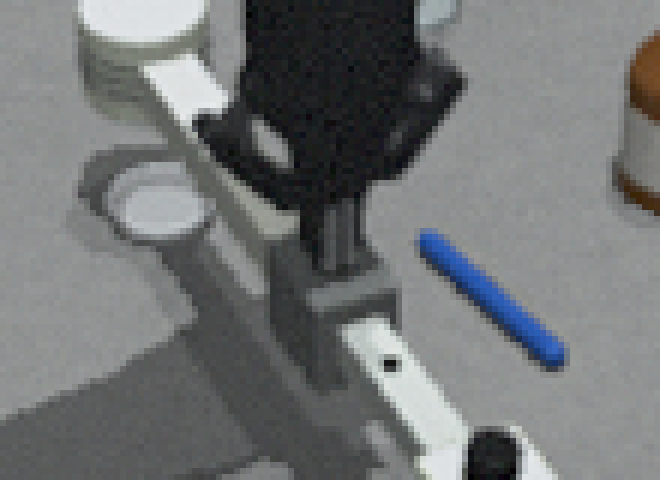

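>>> play_rows(plan=[{"x": 0, "y": -0.003, "z": 0, "wx": 0, "wy": 0, "wz": 0}, {"x": 0, "y": -0.008, "z": 0, "wx": 0, "wy": 0, "wz": 0}, {"x": 0, "y": -0.012, "z": 0, "wx": 0, "wy": 0, "wz": 0}, {"x": -0.025, "y": 0, "z": 0, "wx": 0, "wy": 0, "wz": 0}, {"x": -0.025, "y": 0, "z": 0, "wx": 0, "wy": 0, "wz": 0}, {"x": 0, "y": 0, "z": 0, "wx": 0, "wy": 0, "wz": 0}])

```text
time_s: 7.52
tcp_pos: [0.4985, -0.0412, 0.1482]
eef_rot: [-0.436, 0.557, -0.556, 0.437]
force: [-1.3, 0.4, -0.3]
opening: -0.0002
```

```bash
python3 sc.py side5
python3 - <<'E'
from h import *
f=optics.grab_frame("wrist"); save(f,"wrist5")
f=optics.grab_frame("scene");
T=f["color"][170:260,170:310]
cv2.imwrite("pics/scene5.png",cv2.resize(cv2.cvtColor(T,cv2.COLOR_RGB2BGR),None,fx=5,fy=5,interpolation=cv2.INTER_NEAREST))
E
```

```text
7.525 [ 0.4985 -0.0412  0.1482] [-1.31  0.39 -0.29]
```

View pics/side5.png

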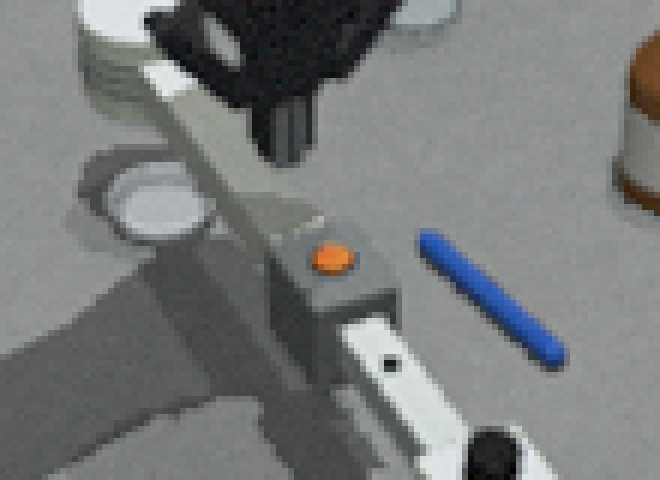

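View pics/scene5.png

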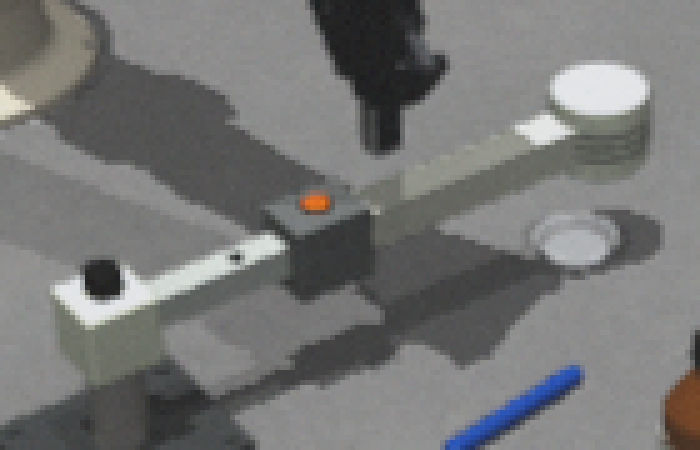

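View pics/wrist5.png

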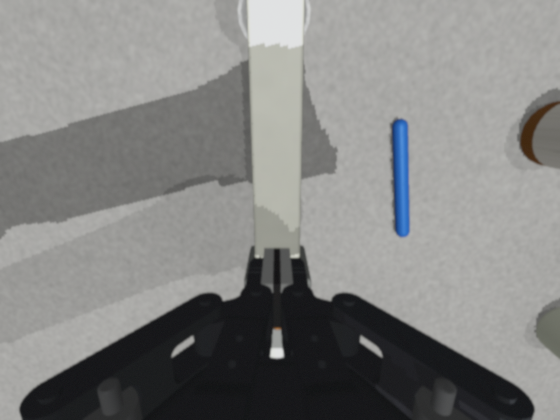

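>>> play_rows(plan=[{"x": 0, "y": 0.012, "z": 0, "wx": 0, "wy": 0, "wz": 0}, {"x": 0, "y": 0.012, "z": 0, "wx": 0, "wy": 0, "wz": 0}, {"x": 0, "y": 0.004, "z": 0, "wx": 0, "wy": 0, "wz": 0}, {"x": 0.003, "y": 0, "z": 0, "wx": 0, "wy": 0, "wz": 0}, {"x": 0.003, "y": 0, "z": 0, "wx": 0, "wy": 0, "wz": 0}, {"x": 0, "y": 0, "z": 0, "wx": 0, "wy": 0, "wz": 0}])

```text
time_s: 8.43
tcp_pos: [0.4968, -0.0496, 0.12]
eef_rot: [0.435, -0.557, 0.558, -0.435]
force: [0.6, 0.4, 0.4]
opening: -0.0002
```

```bash
python3 sc.py side6
```

```text
8.425 [ 0.4968 -0.0496  0.12  ] [0.62 0.36 0.38]
```

View pics/side6.png

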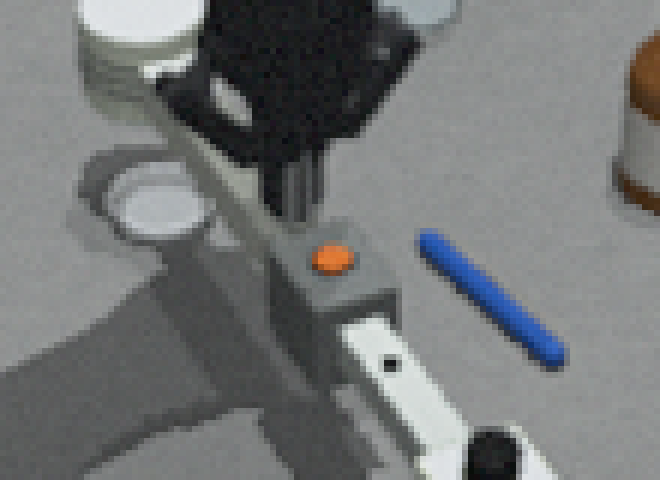

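>>> play_rows(plan=[{"x": 0.001, "y": 0, "z": 0, "wx": 0, "wy": 0, "wz": 0}, {"x": 0.001, "y": 0, "z": 0, "wx": 0, "wy": 0, "wz": 0}, {"x": 0.001, "y": 0, "z": 0, "wx": 0, "wy": 0, "wz": 0}, {"x": 0.001, "y": 0, "z": 0, "wx": 0, "wy": 0, "wz": 0}])

```text
time_s: 8.98
tcp_pos: [0.4956, -0.0531, 0.1197]
eef_rot: [0.435, -0.557, 0.557, -0.435]
force: [-0.1, -0.6, -0.6]
opening: -0.0003
```

>>> play_rows(plan=[{"x": 0.001, "y": 0, "z": 0, "wx": 0, "wy": 0, "wz": 0}, {"x": 0.001, "y": 0, "z": 0, "wx": 0, "wy": 0, "wz": 0}, {"x": 0.001, "y": 0, "z": 0, "wx": 0, "wy": 0, "wz": 0}, {"x": 0.001, "y": 0, "z": 0, "wx": 0, "wy": 0, "wz": 0}])

```text
time_s: 9.48
tcp_pos: [0.495, -0.0558, 0.1197]
eef_rot: [-0.435, 0.557, -0.557, 0.436]
force: [1.2, 4.0, -1.8]
opening: 0.0001
```

```bash
python3 sc.py side7
```

```text
9.475 [ 0.495  -0.0558  0.1197] [ 1.25  4.   -1.77]
```

View pics/side7.png

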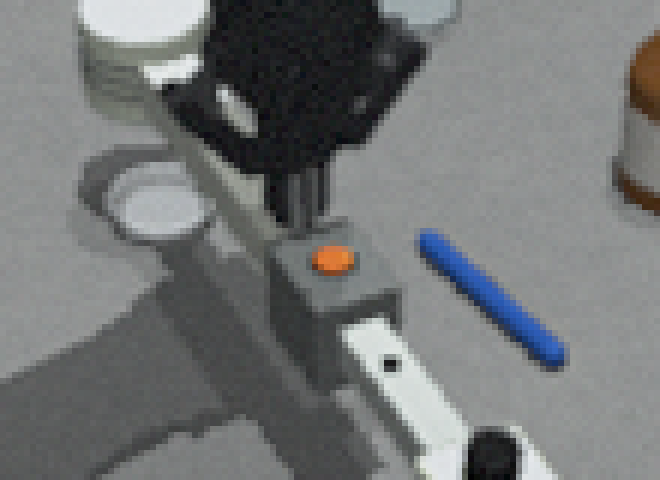

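>>> play_rows(plan=[{"x": 0.001, "y": 0, "z": 0, "wx": 0, "wy": 0, "wz": 0}, {"x": 0.001, "y": 0, "z": 0, "wx": 0, "wy": 0, "wz": 0}, {"x": 0.001, "y": 0, "z": 0, "wx": 0, "wy": 0, "wz": 0}, {"x": 0.001, "y": 0, "z": 0, "wx": 0, "wy": 0, "wz": 0}, {"x": 0.001, "y": 0, "z": 0, "wx": 0, "wy": 0, "wz": 0}])

```text
time_s: 10.15
tcp_pos: [0.4935, -0.0618, 0.1197]
eef_rot: [-0.435, 0.557, -0.557, 0.435]
force: [1.3, 3.2, -0.9]
opening: 0.0
```

>>> play_rows(plan=[{"x": 0.001, "y": 0, "z": 0, "wx": 0, "wy": 0, "wz": 0}, {"x": 0.001, "y": 0, "z": 0, "wx": 0, "wy": 0, "wz": 0}, {"x": 0.001, "y": 0, "z": 0, "wx": 0, "wy": 0, "wz": 0}, {"x": 0.001, "y": 0, "z": 0, "wx": 0, "wy": 0, "wz": 0}, {"x": 0.001, "y": 0, "z": 0, "wx": 0, "wy": 0, "wz": 0}])

```text
time_s: 10.78
tcp_pos: [0.4923, -0.0666, 0.1197]
eef_rot: [0.435, -0.557, 0.557, -0.435]
force: [2.0, 3.0, -1.4]
opening: 0.0003
```

```bash
cat >> sc.py <<'E'
hsv=cv2.cvtColor(f["color"],cv2.COLOR_RGB2HSV)
m=cv2.inRange(hsv,(5,150,120),(20,255,255))[200:270,250:300]; y,x=np.nonzero(m); print("orange",len(x),x.mean()+250,y.mean()+200,y.min()+200,y.max()+200)
t=s["tcp_pos"]; u=np.array([.241,.971]); 
print("advance",u@(np.array([.495,-.0558])-t[:2]))
E
python3 sc.py side8
```

```text
10.775 [ 0.4923 -0.0666  0.1197] [ 2.03  3.05 -1.36]
orange 22 276.77272727272725 235.4090909090909 234 237
advance 0.011181155931419181
```

View pics/side8.png

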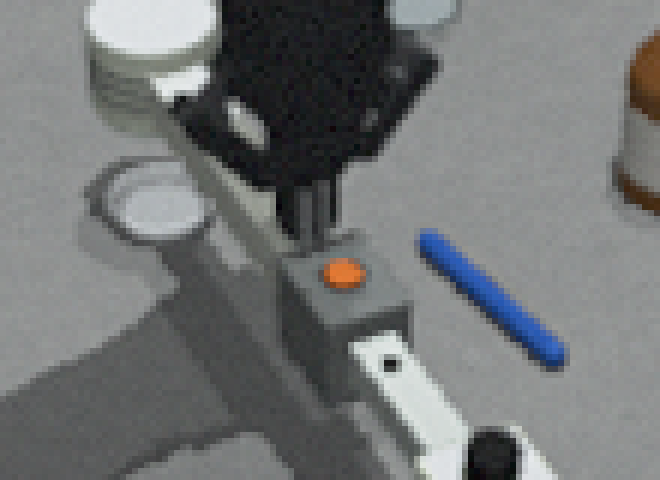

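>>> play_rows(plan=[{"x": 0.0007, "y": 0, "z": 0, "wx": 0, "wy": 0, "wz": 0}, {"x": 0.0007, "y": 0, "z": 0, "wx": 0, "wy": 0, "wz": 0}, {"x": 0.0007, "y": 0, "z": 0, "wx": 0, "wy": 0, "wz": 0}, {"x": 0.0007, "y": 0, "z": 0, "wx": 0, "wy": 0, "wz": 0}])

```text
time_s: 11.32
tcp_pos: [0.4917, -0.0693, 0.1197]
eef_rot: [0.435, -0.557, 0.557, -0.435]
force: [2.6, 4.3, -1.7]
opening: 0.0
```

>>> play_rows(plan=[{"x": 0.0005, "y": 0, "z": 0, "wx": 0, "wy": 0, "wz": 0}, {"x": 0.0005, "y": 0, "z": 0, "wx": 0, "wy": 0, "wz": 0}, {"x": 0.0005, "y": 0, "z": 0, "wx": 0, "wy": 0, "wz": 0}])

```text
time_s: 11.7
tcp_pos: [0.4913, -0.0708, 0.1197]
eef_rot: [0.435, -0.557, 0.557, -0.435]
force: [2.1, 3.4, -1.6]
opening: 0.0001
```

```bash
python3 sc.py side9
```

```text
11.7 [ 0.4913 -0.0708  0.1197] [ 2.14  3.43 -1.61]
orange 23 277.47826086956525 236.26086956521738 234 238
advance 0.015437525769035952
```

View pics/side9.png

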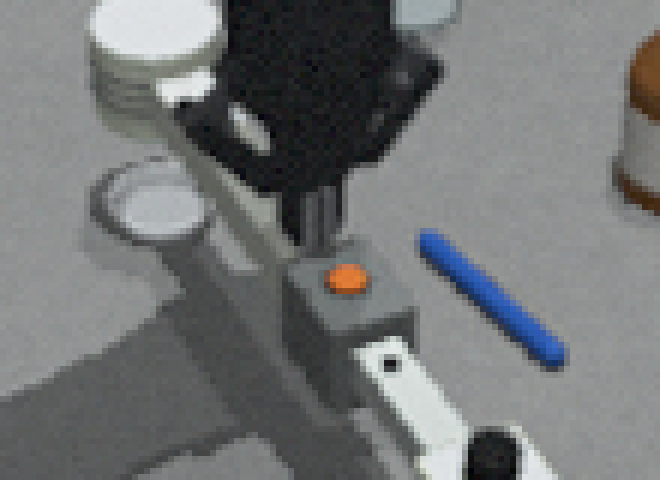

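>>> play_rows(plan=[{"x": 0.0005, "y": 0, "z": 0, "wx": 0, "wy": 0, "wz": 0}, {"x": 0.0005, "y": 0, "z": 0, "wx": 0, "wy": 0, "wz": 0}, {"x": 0.0005, "y": 0, "z": 0, "wx": 0, "wy": 0, "wz": 0}])

```text
time_s: 12.12
tcp_pos: [0.4909, -0.0723, 0.1197]
eef_rot: [0.435, -0.557, 0.557, -0.435]
force: [3.1, 3.2, -0.8]
opening: 0.0001
```

```bash
python3 sc.py side10
```

```text
12.125 [ 0.4909 -0.0723  0.1197] [ 3.08  3.18 -0.82]
orange 21 277.6190476190476 236.57142857142856 235 238
advance 0.016962070416313178
```

View pics/side10.png

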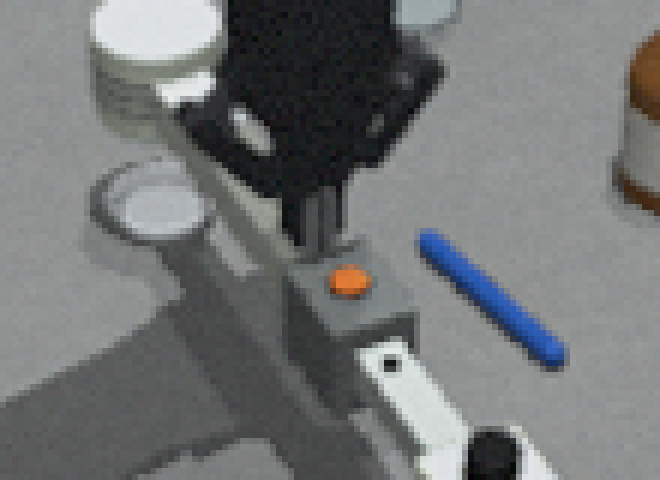

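>>> play_rows(plan=[{"x": 0.0005, "y": 0, "z": 0, "wx": 0, "wy": 0, "wz": 0}, {"x": 0.0005, "y": 0, "z": 0, "wx": 0, "wy": 0, "wz": 0}])

```text
time_s: 12.42
tcp_pos: [0.4907, -0.0732, 0.1197]
eef_rot: [0.435, -0.557, 0.557, -0.435]
force: [2.3, 2.4, -1.4]
opening: -0.0001
```

```bash
python3 sc.py side11
```

```text
12.425 [ 0.4907 -0.0732  0.1197] [ 2.29  2.4  -1.38]
orange 22 277.77272727272725 236.5909090909091 235 238
advance 0.01796401967777851
```

View pics/side11.png

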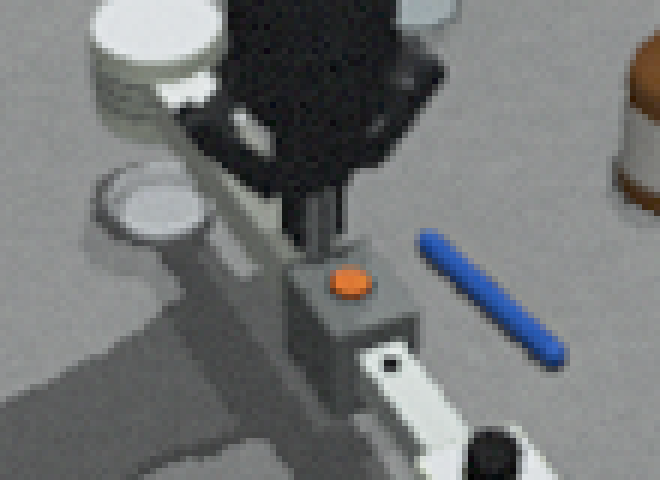

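>>> play_rows(plan=[{"x": 0.0005, "y": 0, "z": 0, "wx": 0, "wy": 0, "wz": 0}, {"x": 0.0005, "y": 0, "z": 0, "wx": 0, "wy": 0, "wz": 0}])

```text
time_s: 12.72
tcp_pos: [0.4905, -0.0742, 0.1197]
eef_rot: [0.435, -0.557, 0.557, -0.435]
force: [2.5, 3.5, -1.4]
opening: 0.0004
```

```bash
python3 sc.py side12
```

```text
12.725 [ 0.4905 -0.0742  0.1197] [ 2.54  3.5  -1.41]
orange 23 278.0 237.0 235 239
advance 0.01894562246406131
```

View pics/side12.png

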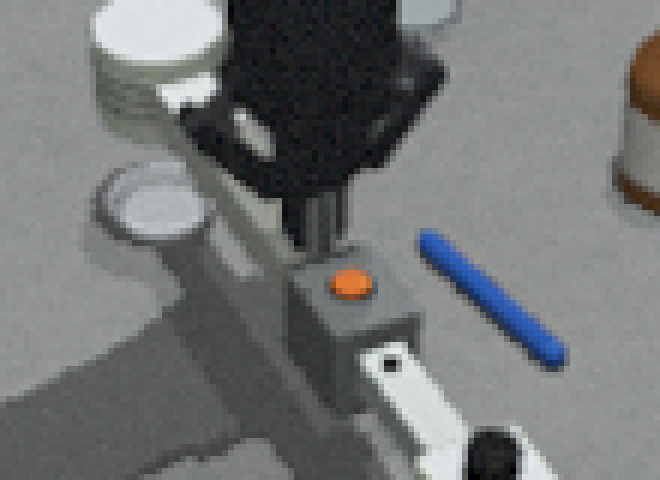

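>>> play_rows(plan=[{"x": 0.0005, "y": 0, "z": 0, "wx": 0, "wy": 0, "wz": 0}, {"x": 0.0005, "y": 0, "z": 0, "wx": 0, "wy": 0, "wz": 0}])

```text
time_s: 13.02
tcp_pos: [0.4897, -0.0758, 0.1197]
eef_rot: [-0.436, 0.557, -0.557, 0.435]
force: [0.1, 1.1, 0.2]
opening: -0.0001
```

```bash
python3 sc.py side13
```

```text
13.025 [ 0.4897 -0.0758  0.1197] [0.11 1.14 0.22]
orange 23 278.39130434782606 236.2173913043478 234 238
advance 0.020655664365150775
```

View pics/side13.png

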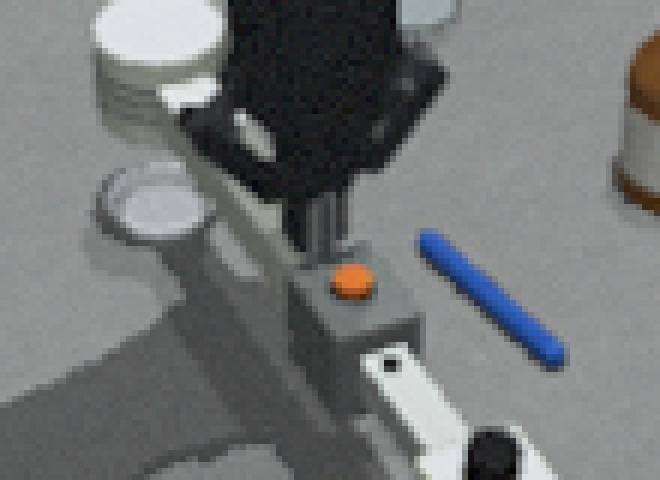

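>>> play_rows(plan=[{"x": -0.004, "y": 0, "z": 0, "wx": 0, "wy": 0, "wz": 0}, {"x": -0.006, "y": 0, "z": 0, "wx": 0, "wy": 0, "wz": 0}, {"x": 0, "y": -0.03, "z": 0, "wx": 0, "wy": 0, "wz": 0}, {"x": 0, "y": -0.04, "z": 0, "wx": 0, "wy": 0, "wz": 0}, {"x": 0.05, "y": 0, "z": 0, "wx": 0, "wy": 0, "wz": 0}, {"x": 0.05, "y": 0, "z": 0, "wx": 0, "wy": 0, "wz": 0}, {"x": 0.015, "y": 0, "z": 0, "wx": 0, "wy": 0, "wz": 0}, {"x": 0, "y": 0, "z": 0, "wx": 0, "wy": 0, "wz": 0}])

```text
time_s: 14.08
tcp_pos: [0.4644, -0.1775, 0.1895]
eef_rot: [-0.435, 0.558, -0.558, 0.435]
force: [0.1, 1.3, -0.2]
opening: 0.0001
```

```bash
python3 sc.py side14; python3 look.py wrist14
python3 - <<'E'
from h import *
f=optics.grab_frame("scene");
T=f["color"][170:260,170:310]
cv2.imwrite("pics/scene14.png",cv2.resize(cv2.cvtColor(T,cv2.COLOR_RGB2BGR),None,fx=5,fy=5,interpolation=cv2.INTER_NEAREST))
E
```

```text
14.075 [ 0.4644 -0.1775  0.1895] [ 0.14  1.32 -0.23]
orange 24 278.5 236.16666666666666 234 238
advance 0.1255200550234795
14.125 [ 0.46489471 -0.17606608  0.1895721 ] [[-0.242 -0.     0.97 ]
 [-0.97   0.001 -0.242]
 [-0.001 -1.    -0.   ]] [-0.08827023 -0.88774699  0.09756653] 0.00014588749970491857 [ 0.61573462  0.26783759 -0.35493888  1.97084134  0.11476558  0.92240558
 -0.04120218]
collar 0.58 [ 0.4832 -0.1102  0.1203] [279.8 128.6]
button_top 0.6 [ 0.4818 -0.1095  0.1307] [277.7 128.8]
[264 120  28  28 605] [277.67768595 133.59173554] [ 0.4811 -0.1123  0.133 ]
[277.37838753 265.00765555]
```

View pics/side14.png

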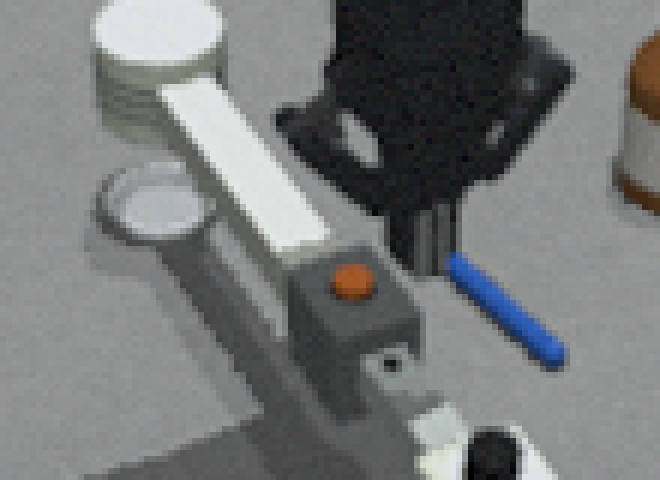

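View pics/scene14.png

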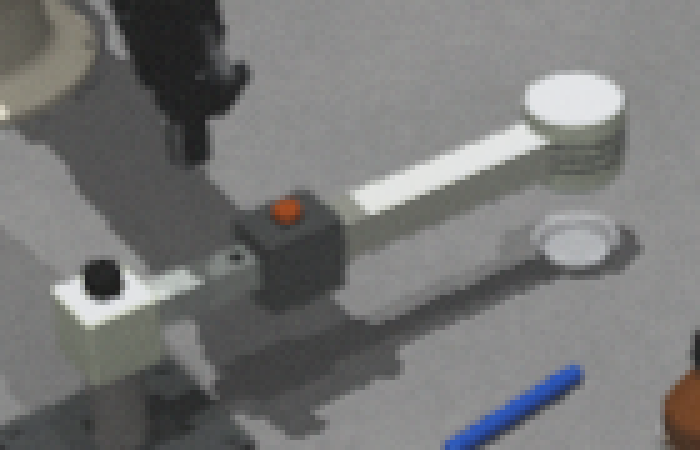

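View pics/wrist14.png

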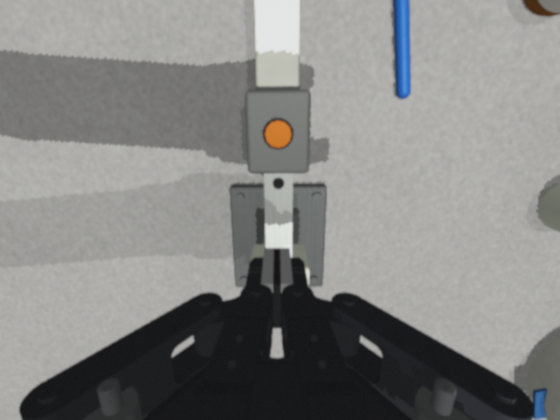

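Run:
```python
from h import *
print(env.sense()["time_s"],env.sense()["joint_vel"].round(4)); print(env.close_job())
```

```text
14.375 [ 0.0035 -0.0015  0.0066 -0.0031  0.0013  0.0017  0.0034]
the job is handed in; nothing more can be done
None
```

The lamp arm looks locked in the very next hole, about 36 mm in from the first, and I handed the job in at 14.4 s. The interface reports no verdict.

- **Release:** I pressed the button flush with the closed fingertips. The vertical force rose to about 20 N against the collar stop, then I eased it to about 15 N. I dragged the tube about 14 mm towards the foot by friction and lifted off there, well before the 28 mm limit.
- **Slide:** I pushed the collar's lamp-side face in 0.5–1 mm steps with 3–5 N on the tool. At about 34–35 mm the force dropped to about 1 N, the tube jumped forward about 1.7 mm and the button popped up. I stopped, backed off and raised the hand.
- **Last checks:** The wrist camera places the button at (0.481, -0.112). That is exactly where I had measured the first free-hole dot before moving. Both outer views show the button standing proud and the hand clear of everything. In the views I took, the other things on the bench look unmoved.
- **Limits and misses:** I judged the button's height from the pictures and did not triangulate it. Peg load cannot be measured directly. My first move call was refused because its rows lacked fields, so it moved nothing. Some low-confidence network reports were wrong, such as a button at table height, and I ignored them.

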